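# Close a dryer lint filter: fold the screen over and tuck it under the lip

## Task

Close the open lint filter on the launderette counter using fingertips only: push its raised mesh screen over until it lies flat in the tray, then, pressing it down, push it along by its thumb ridge until its free edge is tucked fully home beneath the tray's retaining lip, so that it stays shut when you let go. Do not pick up, tip or shove the filter around, and leave the other things on the counter alone.

Things in the scene. Friction and masses are not known exactly. Their poses are not given: they have to be found in the camera images.
- filter: Loose steel tray on rubber feet, 190 (x) by 150 mm (y), about 1.3 kg; slips if pushed with over about 8 N. Origin: centre of its underside, on the table. +x points from hinge side to lip side, z up. Side walls 28 mm high. Hinge axis along y, 32 mm above the table, at x = -85 mm plus leaf_slide. Retaining lip along the +x side, 110 mm long, underside 38.5 and top 42.5 mm above the table.
- leaf (a joint): Fold angle of the mesh screen (leaf): 0 flat in the tray, pi/2 upright, more = leaning back away from the lip. 5 mm thick, 130 mm wide, reaches 155 mm from the hinge axis; flat, its upper face (the back to push, when open) is 34.5 mm above the table. Stays put when open; turning takes under 0.12 N m. A weak spring lifts it to about 0.5 rad if let go flat but not tucked.
- leaf_slide (a joint): How far the hinge is pushed along its slots towards the lip (m): 0 at the start, 0.014 fully home; stays where left, takes about 3 N. At 0 the flat leaf's edge is 4 mm short of the lip, so it folds down freely; at 0.014 it is 10 mm beneath the lip. If pushed forward before the leaf is flat, the edge lands on top of the lip.
- leaf_edge (a point): Middle of the leaf's free edge, half-way through its thickness, 155 mm from the hinge axis. Its x axis points along the leaf from hinge to free edge, z out of its upper face.
- ridge_foot (a point): Thumb ridge on the leaf's upper face: the middle of the foot of its hinge-side face, on the leaf's surface, 102 mm from the hinge axis. The ridge is a straight bar parallel to the hinge, 110 mm long, 6 mm thick, 10 mm high. Axes as leaf_edge.
- lip (a point): Middle of the lower front edge of the retaining lip (74 mm from the tray's centre along its x, 38.5 mm up). The lip runs on 21 mm from here in +x and is 4 mm thick. Axes as the filter.
- coin_cup: Bystander, to be left alone: open grey cup, 60 mm across, 55 mm tall. Origin: centre of its underside.
- lint_brush: Bystander, to be left alone: small wooden brush lying flat, 110 x 22 x 28 mm. Origin: centre of its underside.
- stain_jar: Bystander, to be left alone: small white jar, 52 mm across, 60 mm tall. Origin: centre of its underside.
- detergent: Bystander, to be left alone: tall bottle, 84 mm across, 160 mm tall. Origin: centre of its underside.
- softener: Bystander, to be left alone: tall bottle, 72 mm across, 150 mm tall. Origin: centre of its underside.
- powder_carton: Bystander, to be left alone: cardboard carton, 70 x 120 x 150 mm. Origin: centre of its underside.

How it is judged (in metres and radians):
On the way:
1. the screen is folded down flat, not yet tucked (value of joint leaf below 0.06 rad and value of joint leaf_slide below 0.008 m), for 0.05 s.
At the end, for the whole second after the job is handed in: The screen lies flat (leaf below 0.05 rad), its hinge is pushed at least 10 mm of its 14 mm towards the lip, so that its edge is at least 6 mm beneath it; the filter stands flat and at rest, within 40 mm of where it started (value of joint leaf below 0.05 rad and value of joint leaf_slide above 0.01 m and velocity of joint leaf below 0.05 rad/s and linear speed of filter below 0.02 m/s and angle between filter's own z axis and vertical below 0.05 rad and height (world z) of filter below 0.005 m and distance of filter from where it was at the start of the episode below 0.04 m); the robot touches nothing.
It fails at once if the filter is lifted or tipped (height (world z) of filter above 0.012 m or angle between filter's own z axis and vertical above 0.12 rad).
It fails at once if the filter is shoved more than 40 mm from its place (distance of filter from where it was at the start of the episode above 0.04 m).
It fails at once if a bystander is moved more than 25 mm (distance of any of coin_cup, lint_brush, stain_jar, detergent, softener, powder_carton from where it was at the start of the episode above 0.025 m).
It fails at once if a standing bystander is tipped (angle between any of coin_cup, stain_jar, detergent, softener, powder_carton's own z axis and vertical above 0.3 rad).
It also fails if it takes over 48 s, if anything falls off the work surface, if the arm or the gripper's body presses on something with over 40 N, if the wrist force passes 120 N, or if a joint passes its speed limit or range.

## Robot

A 6-joint arm with a two-finger parallel gripper is mounted at the origin on the work surface. World frame = base frame: x ahead of the robot, y to its left, z up, the work surface at z = 0. Lengths are in mm, angles in rad, forces in N, time in s.
With the tool pointing down it reaches from about 250 to 775 mm from the base axis. Payload 8.9 kg.
Tool frame: the origin (TCP) lies at the very end of the fingers, on their centre line; the grasp point (between the pads) lies 19 mm behind it; z points along the fingers, y is the line along which they close (so a half turn about z gives the same grasp; the last joint's range is limited). The gripper opens to 85 mm and grips with 20 to 120 N. Pads are 22 mm wide; open, the fingers measure 114 mm over their backs; the gripper's body (76 mm by 85 mm) begins 54 mm behind the grasp point. The pads swing forward as they close: fully open they stand 13 mm farther back than shut.
Start: joints at [1.015, 0.291, -0.153, 1.127, 0, 1.431], TCP at [212.533, 480.056, 231.305] pointing down, gripper open.
Joint ranges: [-2.52, 2.52], [-0.91, 1.74], [-1.3, 1.37], [-1.96, 2.02], [-1.52, 1.47], [-3.14, 3.14]. Speed limits (rad/s): [2.22, 2.22, 2.79, 3.14, 3.14, 3.14].

## Interface

Orientations are given as [roll, pitch, yaw] about the fixed x, y, z axes, in that order (R = Rz(yaw) Ry(pitch) Rx(roll)).
In Python, from bench import monitor, viewer, hand_in gives the robot as it stands.
- The arm moves only by the tool jog_arm, never from a script. Its argument "rows" is a list of rows, each a list of 4 numbers: the shift along the tool's x, y, z in cm, then the turn about the tool's z in degrees. In form: [[x, y, z, roll], ...]. A call has 1 to 10 rows; each row shifts and turns the commanded pose from where the row before left it, along the tool's axes as they then stand; what a row does not reach is not made up. A row lasts 1/12 s, in which the tool goes at most 41.7 mm and 7.16 degrees, less where a joint would pass 70% of its speed; a pose out of reach is approached as far as the arm can. A call with a gripper value outside its range is refused whole. "hand" is the finger opening in cm, from 0 to 8.54, set as the call begins (left out, the last holds). The fingers move at their own pace and stop on an object; "grip_force" is the grip in N (left out, the last holds). Time passes only in rows, so rows that do not move let the fingers close. It gives the time, the measured TCP pose, the force, the opening and the grip force at its end, in the units of the state.
- monitor.get_obs(): the state, without advancing time (a new reading comes with each control period).
- viewer.grab_frame(name): name is "side" or "top" or "wrist"; returns a dict with "pixels" (420x560x3 uint8, red, green, blue), "z_map" (420x560 float32, mm along the optical axis (not along the pixel's ray), 0 where there is no reading), "fx", "fy", "cx", "cy" (pixels), "rvec" (rotation vector, rad) and "tvec" (3), from world to camera coordinates, as OpenCV has them; the wrist camera has in their place "hand_eye" (4x4, takes a point from camera to tool coordinates, whose origin is the TCP and whose axes are the flange's). Camera axes: x right, y down, z forward; pixel columns grow to the right and rows downward; lengths in mm; the calibration is good to about 2 mm. A picture is of the moment at which its call begins: read the wrist's pose just before it.
- hand_in(): hands the job in; it is judged then, once.
The state is a dict: "t": time; "joint_positions": joint angles; "qvel": joint speeds; "effort": joint torques, N m; "tool_pos": TCP position; "ee_rot": TCP orientation; "contact_force": force on the tool from outside, world axes, zero at the start; "moment": the same for the moment, N m; "width": finger opening in mm; "gripper_force": force on a finger pad.
Only numpy, scipy, OpenCV 4.12 (cv2) and the standard library are available. Lean on these libraries where they do the work, as an engineer would, in place of code of your own. Each camera call takes 0.05 s, during which the arm holds its last target. There are 200 camera calls.

## Working session

There is one attempt and no reset: what is moved stays moved. The work goes in short steps, Python scripts to look and compute and a tool call to move; the robot and the scene stay as the last step left them, time stands still between calls to the robot, and variables do not carry over. Pictures are saved under pics/ and viewed, at most 10 in all, crops included, and the job is handed in when it is done.

Besides the shell and the picture viewer there is one more tool, called after ">>>" by a JSON object that holds its "method" and its "body", one argument or row to a line. jog_arm: Moves the arm, as the interface text tells. Its arguments: {"type":"object","properties":{"rows":{"type":"array","items":{"type":"array","items":{"type":"number"}}},"hand":{"type":"number"},"grip_force":{"type":"number"}},"required":["rows"]}

```bash
mkdir -p pics
cat > h.py <<'E'
import numpy as np, cv2
from bench import monitor, viewer, hand_in
def cloud(f):
    z=f["z_map"].astype(float); v,u=np.indices(z.shape)
    P=np.stack([(u-f["cx"])/f["fx"]*z,(v-f["cy"])/f["fy"]*z,z],-1)
    if "rvec" in f:
        R=cv2.Rodrigues(np.array(f["rvec"],float))[0]; P=(P-np.array(f["tvec"]).ravel())@R
    P[z==0]=np.nan
    return P
def save(f,n): cv2.imwrite("pics/"+n,cv2.cvtColor(f["pixels"],cv2.COLOR_RGB2BGR))
E
python3 - <<'E'
from h import *
o=monitor.get_obs(); print(o)
for n in("side","top"):
    f=viewer.grab_frame(n); save(f,n+"0.png"); P=cloud(f); np.save(n+"0.npy",P)
    R=cv2.Rodrigues(np.array(f["rvec"],float))[0]; print(n,-R.T@np.array(f["tvec"]).ravel(), R[2])
E
```

```text
{'t': 0.0, 'joint_positions': array([ 1.01469897e+00,  2.91256580e-01, -1.54095212e-01,  1.12673283e+00,
        1.52920130e-05,  1.43153011e+00]), 'qvel': array([-0.0028449 , -0.00052086, -0.00174673, -0.00091407, -0.00024537,
       -0.00068654]), 'effort': array([-2.17761844e-03, -5.37141216e+01,  3.31370687e+01,  1.57583464e-02,
       -3.83784754e-04,  1.41862083e-05]), 'tool_pos': array([212.29842694, 479.68611859, 230.7562452 ]), 'ee_rot': array([-3.14031895e+00, -1.93980530e-04,  2.72476138e+00]), 'contact_force': array([ 1.14051542,  0.79218374, -0.07272211]), 'moment': array([-0.02414276, -0.02423155, -0.00601096]), 'gripper_force': 0.0, 'width': 85.03002151256958}
side [ 414.06522347 -931.91694076 1244.28619547] [ 0.12149328  0.60417435 -0.78753586]
top [ 496.00404136  -20.2371361  1494.58783109] [ 0.08209563  0.01576087 -0.99649983]
```

View pics/side0.png

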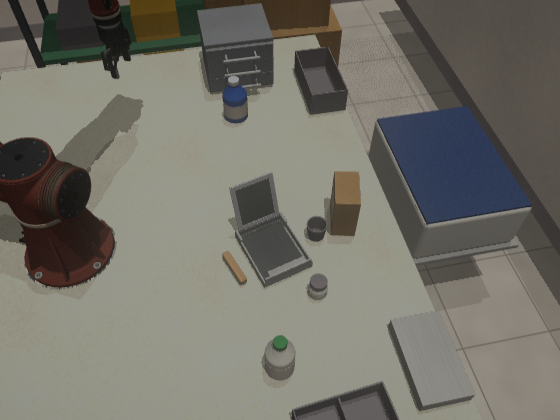

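View pics/top0.png

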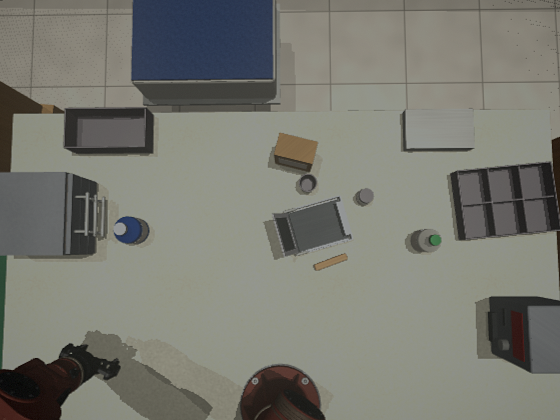

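The side view shows the filter at (270,245) with its screen standing up at the far side (255,200). The top view shows it at (315,228), hinge on the left (285,235) and lip on the right (345,222). The cup (307,184), jar (365,197) and brush (331,262) are close by.

Run:
```python
from h import *
f=viewer.grab_frame("top"); P=cloud(f)
img=cv2.cvtColor(f["pixels"],cv2.COLOR_RGB2BGR)[165:285,255:385]
cv2.imwrite("pics/topc.png",cv2.resize(img,None,fx=5,fy=5,interpolation=cv2.INTER_CUBIC)[:600,:800])
Q=P[165:285,255:385]
Z=Q[...,2]
np.set_printoptions(linewidth=250)
print(np.round(Z[::4,::4]).astype(int))
for u,v in((285,235),(345,222),(307,184),(365,197),(331,262),(315,228)): print(u,v,P[v,u].round(1))
```

```text
[[                   3                   -1                   -2                   -4                   -2                    5                   -3                   14                   23                   52                   70
                    78                   93                  112                  120                   -6                    1                   -5                   -4                    0                    1                    5
                    -1                    1                   -6                   -3                    2                    3                   -3                   -1                    5                   -2                   -8]
 [                   5                   -3                    1                    5                   -3                   -3                   -4                   -1                    2                   -1                    3
                     4                   23                   39                    1                    1                   -9                    3                   
[... 19440 characters left out ...]
             -4                    3                   -6                   -1                    3                    1                   -5                    1                   -1                   -2                   -2
                    -1                   -3                   -4                   -2                   -1                    3                    0                   -1                    3                    1                   -4]]
285 235 [534.6 -18.6 117.7]
345 222 [ 576.9 -209.2   45.1]
307 184 [704.4 -91.6   9.1]
365 197 [ 654.3 -270.8   63.5]
331 262 [ 450.2 -165.1   24.3]
315 228 [ 560.  -116.3    6.2]<stdin>:8: RuntimeWarning: invalid value encountered in cast
```

View pics/topc.png

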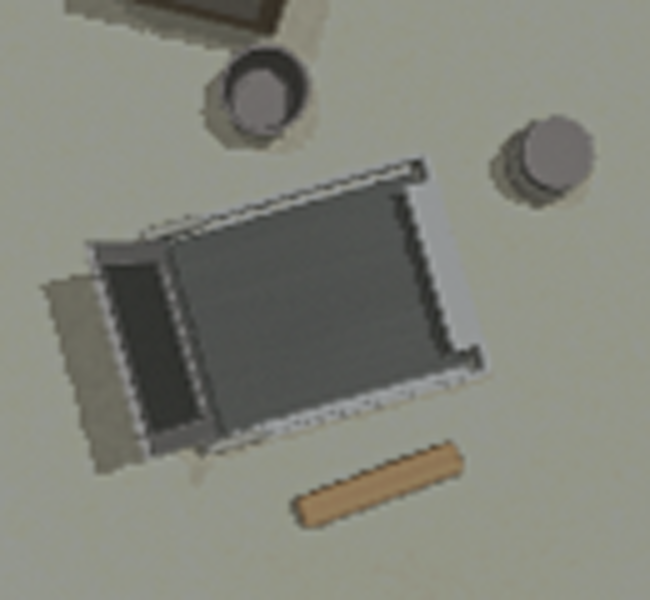

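The crop confirms the tray: hinge corners near (175,235) and (215,445), lip corners near (420,165) and (485,365), screen leaning back to the left. Next I fit its pose from the depth.

```bash
cat > fit.py <<'E'
from h import *
def fit(names=("top","side"),n=2):
    for nm in names:
        Ps=[cloud(viewer.grab_frame(nm)) for _ in range(n)]
        P=np.nanmedian(Ps,0) if n>2 else np.nanmean(Ps,0)
        X=P.reshape(-1,3); X=X[~np.isnan(X).any(1)]
        box=(X[:,0]>450)&(X[:,0]<670)&(X[:,1]>-230)&(X[:,1]<80)
        X=X[box]
        L=X[(X[:,2]>65)&(X[:,2]<175)]
        for _ in range(4):
            c=L.mean(0); nrm=np.linalg.svd(L-c)[2][2]; 
            d=(L-c)@nrm; L=L[abs(d)<8]
        if nrm[1]>0: nrm=-nrm
        yaw=np.arctan2(nrm[1],nrm[0]); print(nm,"leaf",len(L),c.round(1),"n",nrm.round(3),"yaw",round(yaw,4),"tilt",round(np.arcsin(nrm[2]),3))
        e=np.array([np.cos(yaw),np.sin(yaw)]); s=np.array([-e[1],e[0]])
        h=c[:2]+ nrm[:2]*0 ; # point on the face; go to z=32
        k=(c[2]-32)*nrm[2]/np.hypot(*nrm[:2]); print(" plane at z32 along e:",(c[:2]@e+k).round(1))
        a=L[:,:2]@s; print(" leaf lateral mid",np.percentile(a,[1,50,99]).round(1))
        B=X[(X[:,2]>32)&(X[:,2]<50)&(X[:,:2]@e>c[:2]@e+130)]
        b=B[:,:2]@e; a=B[:,:2]@s; print(" lip",len(B),"e",np.percentile(b,[3,50,97]).round(1),"s",np.percentile(a,[2,50,98]).round(1))
        T=X[(X[:,2]>15)&(X[:,:2]@e>c[:2]@e)&(X[:,0]>480)]
        a=T[:,:2]@s; print(" tray s",np.percentile(a,[1,99]).round(1))
        r=cv2.minAreaRect(B[:,:2].astype(np.float32)); print(" lip rect",r)
E
python3 -c "
from fit import *
fit()"
```

```text
top leaf 454 [538.2 -17.9 119.2] n [ 0.259 -0.922  0.287] yaw -1.2976 tilt 0.291
 plane at z32 along e: 188.6
 leaf lateral mid [450.  514.  578.1]
 lip 249 e [347.3 357.9 367.4] s [457.2 515.2 579.5]
 tray s [439.2 588.1]
 lip rect ((561.4722900390625, -197.51730346679688), (196.1396484375, 55.2740478515625), 11.392186164855957)
side leaf 1478 [539.6 -17.8 120.8] n [ 0.258 -0.922  0.288] yaw -1.2977 tilt 0.292
 plane at z32 along e: 189.4
 leaf lateral mid [451.4 514.3 579.1]
 lip 363 e [348.9 362.3 369.9] s [461.7 517.6 581.6]
 tray s [440.6 589.6]
 lip rect ((567.1870727539062, -206.76907348632812), (194.19773864746094, 44.07624435424805), 1.891690731048584)fit.py:5: RuntimeWarning: Mean of empty slice
  P=np.nanmedian(Ps,0) if n>2 else np.nanmean(Ps,0)
```

Tray pose: yaw -1.298 rad, hinge at e=187 mm and mid-line s=514.5 mm in the filter's axes. The leaf is at about 1.86 rad. I'll close the fingers and turn the tool so its x axis points along -e.

>>> {"method": "jog_arm", "body": {
  "rows": [
    [0,0,0,6.3],
    [0,0,0,6.3],
    [0,0,0,6.3],
    [0,0,0,6.3],
    [0,0,0,6.3],
    [0,0,0,6.3],
    [0,0,0,6.3],
    [0,0,0,6.4]
  ],
  "hand": 0,
  "grip_force": 30
}}

```text
t: 1.02
tool_pos: [212.5, 480.0, 231.3]
ee_rot: [-3.142, 0.0, 1.838]
contact_force: [-0.0, 0.2, -0.6]
width: -0.1
gripper_force: 0.0
```

```bash
cat > st.py <<'E'
from h import *
Y=-1.2977; e=np.array([np.cos(Y),np.sin(Y)]); s=np.array([-e[1],e[0]])
def st():
    o=monitor.get_obs(); p=o["tool_pos"]; F=o["contact_force"]
    print("t",round(o["t"],2),"hinge-e",round(p[:2]@e-187,1),"s-off",round(p[:2]@s-514.5,1),"z",round(p[2],1),"rot",np.round(o["ee_rot"],4),"Fe,Fs,Fz",round(F[:2]@e,1),round(F[:2]@s,1),round(F[2],1),"w",round(o["width"],1))
if __name__=="__main__": st()
E
python3 st.py
```

```text
t 1.02 hinge-e -591.9 s-off -180.4 z 231.3 rot [-3.1415  0.      1.838 ] Fe,Fs,Fz -0.2 0.0 -0.6 w -0.1
```

>>> {"method": "jog_arm", "body": {
  "rows": [
    [-3.38,1.2,0,0],
    [-3.38,1.2,0,0],
    [-3.38,1.2,0,0],
    [-3.38,1.2,0,0],
    [-3.38,1.2,0,0],
    [-3.38,1.2,0,0],
    [-3.38,1.2,0,0],
    [-3.38,1.2,0,0],
    [-3.38,1.2,0,0],
    [-3.38,1.2,0,0]
  ]
}}

```text
t: 1.85
tool_pos: [419.8, 185.2, 231.5]
ee_rot: [3.141, -0.0, 1.843]
contact_force: [0.5, 0.7, -0.4]
width: 0.2
gripper_force: 0.0
```

>>> {"method": "jog_arm", "body": {
  "rows": [
    [-3.38,1.2,0,0],
    [-3.38,1.2,0,0],
    [-3.38,1.2,0,0],
    [-3.0,1.2,0,0],
    [-2.0,1.2,0,0],
    [-1.0,0,0,0],
    [0,0,2.0,0],
    [0,0,3.0,0],
    [0,0,2.0,0],
    [0,0,1.0,0]
  ]
}}

```text
t: 2.68
tool_pos: [518.3, 47.9, 148.9]
ee_rot: [-3.138, -0.001, 1.844]
contact_force: [-0.9, -0.2, -0.0]
width: 0.0
gripper_force: 0.0
```

```bash
python3 -c "
from st import *
st()
f=viewer.grab_frame('side'); save(f,'s1.png')
save(viewer.grab_frame('wrist'),'w1.png')"
```

```text
t 2.68 hinge-e -93.3 s-off -2.5 z 148.9 rot [-3.1381e+00 -1.3000e-03  1.8435e+00] Fe,Fs,Fz -0.0 -0.9 -0.0 w 0.0
```

>>> {"method": "jog_arm", "body": {
  "rows": [
    [-0.5,0.25,1.5,0],
    [-1.0,0,1.4,0],
    [-0.9,0,0,0],
    [-0.7,0,0,0],
    [-0.5,0,0,0],
    [-0.5,0,0,0],
    [-0.5,0,0,0],
    [-0.5,0,0,0],
    [-0.6,0,0,0]
  ]
}}

```text
t: 3.53
tool_pos: [538.9, -6.6, 123.8]
ee_rot: [3.139, 0.0, 1.844]
contact_force: [-1.6, 3.4, 10.3]
width: -0.2
gripper_force: 1.7
```

```bash
cat >> fit.py <<'E'
from st import e,s
def leaf(nm="side"):
    X=cloud(viewer.grab_frame(nm)).reshape(-1,3); X=X[~np.isnan(X).any(1)]
    a=X[:,:2]@e-187; b=X[:,:2]@s-514.5
    m=(abs(b)<60)&(abs(b)>30)&(a>-70)&(a<175)&(X[:,2]>22)&(X[:,2]<195)
    a,z=a[m],X[m,2]-32
    th=np.arctan2(z,a); r=np.hypot(a,z); k=(r>45)&(r<140)&(th>0)
    print("theta pct",np.percentile(th[k],[10,30,50,70,90]).round(2),k.sum())
E
python3 -c "
from fit import *; from st import st
st(); leaf(); st()"
```

```text
t 3.53 hinge-e -35.2 s-off 2.7 z 123.8 rot [3.1395 0.     1.8438] Fe,Fs,Fz -3.7 -0.7 10.3 w -0.2
theta pct [1.59 1.63 1.66 1.68 1.7 ] 514
t 3.58 hinge-e -34.2 s-off 2.8 z 123.7 rot [3.1393e+00 8.0000e-04 1.8433e+00] Fe,Fs,Fz 0.0 0.9 1.1 w -0.3
```

```bash
python3 -c "
from st import *
st()
f=viewer.grab_frame('side'); 
c=cv2.cvtColor(f['pixels'],cv2.COLOR_RGB2BGR)[130:290,190:340]; cv2.imwrite('pics/s2.png',cv2.resize(c,None,fx=3.7,fy=3.7,interpolation=cv2.INTER_CUBIC))
st()"
```

```text
t 3.58 hinge-e -34.2 s-off 2.8 z 123.7 rot [3.1393e+00 8.0000e-04 1.8433e+00] Fe,Fs,Fz 0.0 0.9 1.1 w -0.3
t 3.63 hinge-e -34.5 s-off 2.5 z 123.4 rot [3.1398e+00 7.0000e-04 1.8429e+00] Fe,Fs,Fz -0.7 -1.3 1.3 w 0.2
```

View pics/s2.png

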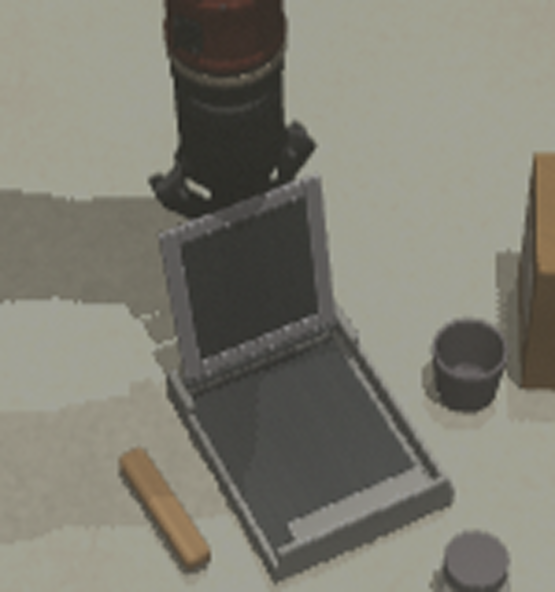

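The screen's free edge is close under the gripper's knuckles (crop (240,205)), so I raise the tool a little before pushing on past upright.

>>> {"method": "jog_arm", "body": {
  "rows": [
    [0,0,-0.5,0],
    [0,-0.2,-0.5,0],
    [-0.4,0,0,0],
    [-0.4,0,0,0],
    [-0.4,0,0,0],
    [-0.4,0,0,0],
    [-0.4,0,0,0]
  ]
}}

```text
t: 4.22
tool_pos: [541.6, -26.9, 132.1]
ee_rot: [-3.141, -0.0, 1.843]
contact_force: [0.5, 1.3, 0.1]
width: 0.0
gripper_force: 0.4
```

```bash
python3 -c "
from fit import *; from st import st
st(); leaf(); leaf('top')"
```

```text
t 4.22 hinge-e -15.0 s-off -0.2 z 132.1 rot [-3.1414e+00 -1.0000e-04  1.8433e+00] Fe,Fs,Fz -1.2 0.8 0.1 w 0.0
theta pct [1.38 1.44 1.47 1.49 1.5 ] 434Traceback (most recent call last):
  File "<string>", line 3, in <module>
    st(); leaf(); leaf('top')
                  ~~~~^^^^^^^
  File "fit.py", line 31, in leaf
    print("theta pct",np.percentile(th[k],[10,30,50,70,90]).round(2),k.sum())
                      ~~~~~~~~~~~~~^^^^^^^^^^^^^^^^^^^^^^^^
    return _quantile_unchecked(
        a, q, axis, out, overwrite_input, method, keepdims, weights)
    return _ureduce(a,
                    func=_quantile_ureduce_func,
    ...<5 lines>...
                    overwrite_input=overwrite_input,
                    method=method)
    r = func(a, **kwargs)
    result = _quantile(arr,
                       quantiles=q,
    ...<2 lines>...
                       out=out,
                       weights=wgt)
    slices_having_nans = np.isnan(arr[-1, ...])
                                  ~~~^^^^^^^^^
IndexError: index -1 is out of bounds for axis 0 with size 0
```

>>> {"method": "jog_arm", "body": {
  "rows": [
    [-0.5,0,0.25,0],
    [-0.5,0,0.25,0],
    [-0.6,0,0.25,0],
    [-0.6,0,0.25,0],
    [-0.6,0,0.25,0],
    [-0.5,0,0.35,0],
    [-0.6,0,0.35,0],
    [-0.6,0,0.4,0]
  ]
}}

```text
t: 4.98
tool_pos: [553.8, -70.4, 108.4]
ee_rot: [-3.142, -0.0, 1.843]
contact_force: [-0.7, 0.3, 0.7]
width: 0.2
gripper_force: 0.3
```

```bash
python3 -c "
from fit import *; from st import st
st(); leaf(); st()"
```

```text
t 4.98 hinge-e 30.2 s-off -0.2 z 108.4 rot [-3.1415 -0.      1.8433] Fe,Fs,Fz -0.5 -0.6 0.7 w 0.2
theta pct [0.97 1.01 1.04 1.05 1.18] 134
t 5.03 hinge-e 31.0 s-off -0.5 z 107.7 rot [-3.1409e+00  3.0000e-04  1.8427e+00] Fe,Fs,Fz 0.9 -0.0 0.6 w -0.1
```

>>> {"method": "jog_arm", "body": {
  "rows": [
    [-0.6,0,0.4,0],
    [-0.6,0,0.4,0],
    [-0.6,0,0.5,0],
    [-0.5,0,0.6,0],
    [-0.4,0,0.6,0],
    [-0.4,0,0.6,0],
    [-0.3,0,0.7,0],
    [-0.3,0,0.7,0],
    [-0.2,0,0.6,0],
    [0,0,0,0]
  ]
}}

```text
t: 5.87
tool_pos: [563.4, -107.4, 56.3]
ee_rot: [-3.14, -0.001, 1.843]
contact_force: [-0.2, -0.7, -0.1]
width: 0.2
gripper_force: 0.0
```

```bash
python3 -c "
from fit import *; from st import st
st(); leaf('top'); st()"
```

```text
t 5.87 hinge-e 68.4 s-off -0.9 z 56.3 rot [-3.1400e+00 -1.0000e-03  1.8431e+00] Fe,Fs,Fz 0.6 -0.3 -0.1 w 0.2Traceback (most recent call last):
  File "<string>", line 3, in <module>
    st(); leaf('top'); st()
          ~~~~^^^^^^^
  File "fit.py", line 31, in leaf
    print("theta pct",np.percentile(th[k],[10,30,50,70,90]).round(2),k.sum())
                      ~~~~~~~~~~~~~^^^^^^^^^^^^^^^^^^^^^^^^
    return _quantile_unchecked(
        a, q, axis, out, overwrite_input, method, keepdims, weights)
    return _ureduce(a,
                    func=_quantile_ureduce_func,
    ...<5 lines>...
                    overwrite_input=overwrite_input,
                    method=method)
    r = func(a, **kwargs)
    result = _quantile(arr,
                       quantiles=q,
    ...<2 lines>...
                       out=out,
                       weights=wgt)
    slices_having_nans = np.isnan(arr[-1, ...])
                                  ~~~^^^^^^^^^
IndexError: index -1 is out of bounds for axis 0 with size 0
```

>>> {"method": "jog_arm", "body": {
  "rows": [
    [0,0,0.7,0],
    [0,0,0.6,0],
    [0,0,0.4,0],
    [0,0,0.2,0],
    [0,0,0.15,0],
    [0,0,0,0]
  ]
}}

```text
t: 6.42
tool_pos: [564.5, -107.3, 39.7]
ee_rot: [3.141, 0.001, 1.844]
contact_force: [-8.7, 3.0, 30.2]
width: -0.1
gripper_force: 15.6
```

```bash
python3 -c "
from fit import *; from st import st
st()
f=viewer.grab_frame('side'); 
c=cv2.cvtColor(f['pixels'],cv2.COLOR_RGB2BGR)[170:290,210:340]; cv2.imwrite('pics/s3.png',cv2.resize(c,None,fx=4.5,fy=4.5,interpolation=cv2.INTER_CUBIC))
X=cloud(f).reshape(-1,3); X=X[~np.isnan(X).any(1)]
a=X[:,:2]@e-187; b=X[:,:2]@s-514.5
for lo in range(0,200,20):
  m=(abs(b)<62)&(abs(b)>20)&(a>=lo)&(a<lo+20); print(lo,m.sum(),np.percentile(X[m,2],[20,50,80]).round(1) if m.sum() else '')
st()"
```

```text
t 6.42 hinge-e 68.6 s-off 0.1 z 39.7 rot [3.1405e+00 1.1000e-03 1.8437e+00] Fe,Fs,Fz -5.2 -7.6 30.2 w -0.1
0 120 [ 35.8 594.5 608. ]
20 251 [ 36.9 576.6 597.3]
40 483 [ 39.7 532.3 580.3]
60 961 [ 95.4 235.4 553.1]
80 1760 [205.5 378.5 514.2]
100 1050 [260.9 470.5 518.4]
120 257 [ 43.3  46.2 374.2]
140 212 [42.9 46.4 48.9]
160 222 [39.6 43.  45.9]
180 376 [-1.1  4.8 28.7]
t 6.47 hinge-e 68.6 s-off 0.1 z 39.7 rot [3.1404e+00 1.1000e-03 1.8437e+00] Fe,Fs,Fz -5.1 -7.5 31.7 w -0.2
```

View pics/s3.png

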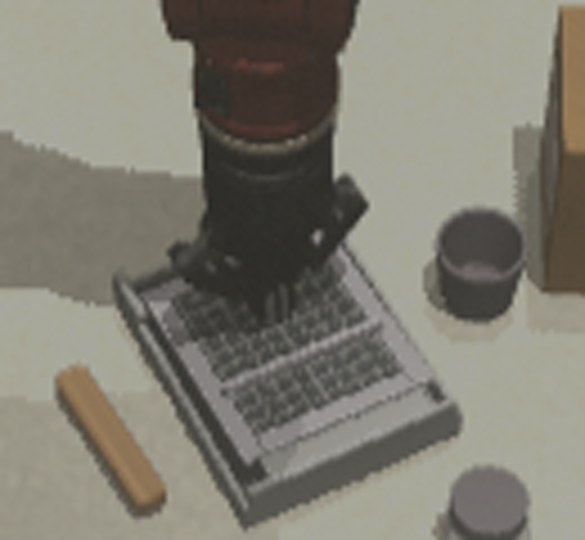

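The crop shows the ridge at (225,385)–(380,325) and the leaf's edge line at (260,445)–(420,385). With 30 N at z=39.7, the edge may be sitting on the lip. I'll measure before pushing on.

```bash
cat > ray.py <<'E'
from h import *; from st import e,s
def ray(f,u,v,z):
    R=cv2.Rodrigues(np.array(f["rvec"],float))[0]; C=-R.T@np.array(f["tvec"]).ravel()
    d=R.T@np.array([(u-f["cx"])/f["fx"],(v-f["cy"])/f["fy"],1]); P=C+d*(z-C[2])/d[2]
    return round(P[:2]@e-187,1),round(P[:2]@s-514.5,1)
E
python3 -c "
from ray import *
from st import st
f=viewer.grab_frame('side')
for u,v,z in((260,255.5,48),(294.4,242.2,48),(267.8,268.9,45),(303.3,255.6,45)): print(ray(f,u,v,z))
# tray outer lip corners: crop (250,525),(460,425) bottom; top corners (245,490),(455,400)
for u,v,z in((210+245/4.5,170+490/4.5,42),(210+455/4.5,170+400/4.5,42)): print('lip',ray(f,u,v,z))
t=viewer.grab_frame('top')
c=cv2.cvtColor(t['pixels'],cv2.COLOR_RGB2BGR)[190:260,270:360]; cv2.imwrite('pics/t2.png',cv2.resize(c,None,fx=8,fy=8,interpolation=cv2.INTER_CUBIC))
st()"
```

```text
(np.float64(111.5), np.float64(-50.0))
(np.float64(116.0), np.float64(54.9))
(np.float64(157.8), np.float64(-49.5))
(np.float64(164.6), np.float64(56.4))
lip (np.float64(179.8), np.float64(-70.6))
lip (np.float64(182.1), np.float64(71.2))
t 6.57 hinge-e 68.6 s-off 0.1 z 39.7 rot [3.1403e+00 1.2000e-03 1.8436e+00] Fe,Fs,Fz -4.4 -7.8 30.9 w 0.1
```

View pics/t2.png

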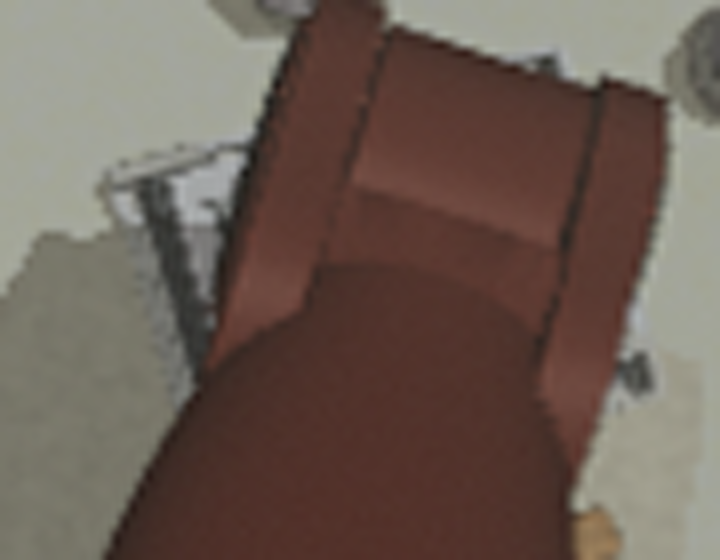

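The top view shows a dark gap behind the hinge (150–200, 180–380). The ridge and edge also read about 9 mm too far forward, so the hinge has slid and the edge rests on the lip. I'll mend it by lifting off, going to the ridge's lip side, and drawing the leaf back while it is just clear of the lip.

>>> {"method": "jog_arm", "body": {
  "rows": [
    [0,0,-0.5,0],
    [0,0,-1.0,0],
    [0,0,-2.0,0],
    [0,0,-2.5,0],
    [0,0,-2.5,0],
    [0,0,0,0]
  ]
}}

```text
t: 7.07
tool_pos: [566.7, -108.0, 127.0]
ee_rot: [3.136, 0.003, 1.844]
contact_force: [1.0, -1.0, 1.3]
width: 0.3
gripper_force: 0.0
```

```bash
cat > prof.py <<'E'
from h import *; from st import e,s,st
def prof():
    st(); f=viewer.grab_frame('side'); X=cloud(f).reshape(-1,3); X=X[~np.isnan(X).any(1)]
    a=X[:,:2]@e-187; b=X[:,:2]@s-514.5
    for lo in range(-20,190,10):
        m=(abs(b)<55)&(abs(b)>30)&(a>=lo)&(a<lo+10)&(X[:,2]<130); print(lo+5,m.sum(),np.percentile(X[m,2],[15,50,85]).round(0) if m.sum() else '',end='; ')
    print()
if __name__=="__main__": prof()
E
python3 prof.py
```

```text
t 7.07 hinge-e 69.8 s-off 2.1 z 127.0 rot [3.1362 0.0035 1.8436] Fe,Fs,Fz 1.2 0.7 1.3 w 0.3
-15 0 ; -5 15 [20. 22. 25.]; 5 9 [32. 34. 37.]; 15 24 [35. 37. 39.]; 25 32 [40. 43. 45.]; 35 41 [44. 47. 49.]; 45 40 [49. 53. 55.]; 55 47 [13. 57. 59.]; 65 43 [ 8. 61. 64.]; 75 51 [10. 66. 69.]; 85 31 [ 9. 70. 74.]; 95 56 [ 8. 45. 89.]; 105 122 [ 8. 81. 87.]; 115 88 [ 8. 13. 87.]; 125 101 [ 7. 12. 92.]; 135 98 [ 6. 11. 97.]; 145 74 [  9.  99. 102.]; 155 13 [ 6.  9. 52.]; 165 46 [40. 42. 45.]; 175 73 [30. 41. 44.]; 185 172 [-0. 15. 38.];
```

The leaf now stands at about 0.44 rad, hinge 7–10 mm forward. Moving to the lip side of the ridge and lowering.

>>> {"method": "jog_arm", "body": {
  "rows": [
    [-2.0,-0.1,0,0],
    [-2.2,-0.1,0,0],
    [-1.5,0,0,0],
    [-0.5,0,0,0],
    [0,0,1.8,0],
    [0,0,1.8,0],
    [0,0,1.5,0],
    [0,0,1.0,0],
    [0,0,0.6,0],
    [0,0,0.5,0]
  ]
}}

```text
t: 7.95
tool_pos: [578.6, -167.3, 49.6]
ee_rot: [-3.141, -0.001, 1.843]
contact_force: [-0.3, -0.3, 0.6]
width: -0.2
gripper_force: 0.4
```

```bash
python3 prof.py
```

```text
t 7.95 hinge-e 130.1 s-off -2.5 z 49.6 rot [-3.1408e+00 -7.0000e-04  1.8435e+00] Fe,Fs,Fz 0.2 -0.4 0.6 w -0.2
-15 1 [17. 17. 17.]; -5 13 [17. 21. 24.]; 5 15 [30. 34. 36.]; 15 21 [32. 35. 38.]; 25 22 [34. 36. 38.]; 35 22 [36. 39. 40.]; 45 26 [36. 39. 42.]; 55 21 [38. 40. 42.]; 65 18 [38. 41. 44.]; 75 19 [40. 42. 45.]; 85 18 [41. 43. 45.]; 95 27 [42. 44. 48.]; 105 10 [46. 49. 54.]; 115 68 [45. 49. 57.]; 125 57 [45. 49. 51.]; 135 72 [ 48.  51. 121.]; 145 123 [ 23.  52. 121.]; 155 69 [40. 51. 54.]; 165 76 [40. 44. 51.]; 175 73 [15. 41. 44.]; 185 165 [-0. 16. 37.];
```

>>> {"method": "jog_arm", "body": {
  "rows": [
    [0.2,0.1,0,0],
    [0.2,0.1,0,0],
    [0.2,0,0,0],
    [0.2,0,0,0]
  ]
}}

```text
t: 8.33
tool_pos: [579.6, -159.8, 51.2]
ee_rot: [3.14, 0.002, 1.843]
contact_force: [0.5, -2.9, 0.6]
width: -0.1
gripper_force: 1.7
```

>>> {"method": "jog_arm", "body": {
  "rows": [
    [0.1,0,0,0],
    [0.1,0,0,0],
    [0.1,0,0,0],
    [0,0,0,0]
  ]
}}

```text
t: 8.67
tool_pos: [578.3, -156.5, 50.6]
ee_rot: [3.141, 0.001, 1.843]
contact_force: [1.6, -1.8, 1.9]
width: 0.0
gripper_force: 1.5
```

```bash
python3 prof.py
```

```text
t 8.67 hinge-e 119.7 s-off 0.1 z 50.6 rot [3.1409e+00 5.0000e-04 1.8434e+00] Fe,Fs,Fz 2.2 1.1 1.9 w 0.0
-15 0 ; -5 1 [27. 27. 27.]; 5 24 [32. 34. 36.]; 15 17 [34. 36. 38.]; 25 24 [37. 38. 40.]; 35 26 [36. 38. 41.]; 45 17 [38. 40. 43.]; 55 23 [40. 42. 44.]; 65 19 [40. 43. 45.]; 75 21 [42. 44. 45.]; 85 25 [44. 45. 48.]; 95 19 [45. 47. 49.]; 105 49 [49. 55. 58.]; 115 69 [47. 50. 57.]; 125 74 [ 49.  52. 123.]; 135 132 [  9.  54. 121.]; 145 78 [10. 51. 55.]; 155 62 [15. 53. 56.]; 165 45 [40. 42. 44.]; 175 72 [26. 42. 45.]; 185 162 [ 0. 19. 39.];
```

>>> {"method": "jog_arm", "body": {
  "rows": [
    [0.1,0,0,0],
    [0.1,0,0,0],
    [0.1,0,0,0],
    [0,0,0,0]
  ]
}}

```text
t: 9.05
tool_pos: [578.0, -155.0, 50.9]
ee_rot: [3.141, 0.003, 1.843]
contact_force: [2.8, -7.7, 1.8]
width: 0.2
gripper_force: 4.3
```

```bash
python3 prof.py
```

```text
t 9.05 hinge-e 118.2 s-off 0.3 z 50.9 rot [3.1407 0.0032 1.8427] Fe,Fs,Fz 8.1 0.6 1.8 w 0.2
-15 0 ; -5 1 [31. 31. 31.]; 5 22 [32. 34. 37.]; 15 21 [34. 36. 40.]; 25 24 [36. 39. 40.]; 35 21 [37. 40. 43.]; 45 21 [39. 40. 43.]; 55 19 [39. 42. 43.]; 65 21 [41. 44. 46.]; 75 22 [41. 44. 46.]; 85 24 [43. 46. 48.]; 95 19 [43. 47. 49.]; 105 63 [47. 54. 58.]; 115 57 [45. 49. 55.]; 125 100 [ 49.  52. 122.]; 135 125 [  8.  51. 116.]; 145 72 [ 9. 52. 55.]; 155 49 [13. 53. 56.]; 165 49 [39. 42. 44.]; 175 69 [31. 42. 45.]; 185 176 [-0. 16. 37.];
```

The hinge is back at its stop (8 N at ridge position ≈108). I'll ease off and fold flat from here.

>>> {"method": "jog_arm", "body": {
  "rows": [
    [-0.4,0,0,0],
    [0,0,0.5,0],
    [0,0,0.5,0],
    [0,0,0.3,0],
    [0,0,0.1,0],
    [0,0,0.1,0],
    [0,0,0,0]
  ]
}}

```text
t: 9.68
tool_pos: [577.9, -157.4, 35.0]
ee_rot: [-3.141, -0.0, 1.843]
contact_force: [0.9, -3.0, 0.7]
width: -0.2
gripper_force: 1.1
```

```bash
python3 prof.py
```

```text
t 9.68 hinge-e 120.4 s-off -0.4 z 35.0 rot [-3.1411e+00 -3.0000e-04  1.8434e+00] Fe,Fs,Fz 3.1 0.0 0.7 w -0.2
-15 0 ; -5 5 [25. 32. 32.]; 5 24 [32. 34. 37.]; 15 21 [32. 34. 37.]; 25 28 [32. 34. 37.]; 35 26 [33. 35. 37.]; 45 23 [32. 34. 37.]; 55 20 [33. 35. 38.]; 65 21 [32. 35. 37.]; 75 21 [31. 35. 37.]; 85 26 [31. 35. 38.]; 95 18 [31. 33. 35.]; 105 44 [34. 39. 45.]; 115 74 [33. 35. 44.]; 125 106 [ 33.  39. 124.]; 135 136 [ 33.  97. 116.]; 145 61 [31. 33. 36.]; 155 49 [28. 34. 37.]; 165 49 [39. 42. 44.]; 175 73 [14. 41. 44.]; 185 171 [ 0. 17. 39.];
```

Flat at z≈34.5 across the whole leaf, not tucked. Now I hop over to the hinge side of the ridge and fold down again from there.

>>> {"method": "jog_arm", "body": {
  "rows": [
    [-0.2,0,-0.3,0],
    [0,0,-2.0,0],
    [0,0,-2.5,0],
    [0,0,-2.2,0],
    [1.0,0,-1.0,0],
    [2.0,0,0,0],
    [1.9,0,0,0],
    [0.5,0,0,0],
    [0,0,0,0]
  ]
}}

```text
t: 10.48
tool_pos: [563.3, -105.5, 115.0]
ee_rot: [-3.141, -0.001, 1.845]
contact_force: [0.3, 0.9, -0.6]
width: -0.1
gripper_force: 0.0
```

```bash
python3 prof.py
```

```text
t 10.48 hinge-e 66.5 s-off -0.6 z 115.0 rot [-3.1407e+00 -1.1000e-03  1.8454e+00] Fe,Fs,Fz -0.8 0.6 -0.6 w -0.1
-15 0 ; -5 4 [33. 33. 33.]; 5 20 [33. 36. 39.]; 15 22 [39. 41. 44.]; 25 40 [39. 47. 49.]; 35 36 [47. 52. 55.]; 45 38 [14. 56. 59.]; 55 48 [11. 62. 65.]; 65 49 [ 9. 66. 69.]; 75 40 [ 8. 71. 75.]; 85 46 [ 7. 11. 87.]; 95 132 [ 7. 84. 92.]; 105 83 [ 6. 12. 90.]; 115 89 [ 8. 12. 95.]; 125 88 [  7.  11. 100.]; 135 102 [  7.  15. 106.]; 145 36 [  6.  10. 104.]; 155 12 [ 8. 12. 36.]; 165 47 [39. 42. 45.]; 175 67 [36. 42. 45.]; 185 175 [-0. 16. 37.];
```

>>> {"method": "jog_arm", "body": {
  "rows": [
    [0,0,2.0,0],
    [0,0,1.8,0],
    [0,0,0.8,0],
    [0,0,0.8,0],
    [0,0,0.8,0],
    [0,0,0.7,0],
    [0,0,0.5,0],
    [0,0,0.4,0],
    [0,0,0.15,0],
    [0,0,0,0]
  ]
}}

```text
t: 11.37
tool_pos: [564.1, -107.3, 35.6]
ee_rot: [-3.141, -0.0, 1.843]
contact_force: [-0.6, -0.8, 0.3]
width: 0.3
gripper_force: 0.1
```

```bash
python3 prof.py
```

```text
t 11.37 hinge-e 68.5 s-off -0.2 z 35.6 rot [-3.1415e+00 -2.0000e-04  1.8434e+00] Fe,Fs,Fz 0.6 -0.8 0.3 w 0.3
-15 0 ; -5 1 [20. 20. 20.]; 5 19 [31. 35. 38.]; 15 18 [33. 35. 36.]; 25 21 [32. 35. 37.]; 35 23 [32. 36. 37.]; 45 27 [33. 35. 37.]; 55 54 [33. 35. 38.]; 65 63 [33. 36. 72.]; 75 117 [ 35. 104. 125.]; 85 119 [ 35.  95. 117.]; 95 44 [33. 37. 39.]; 105 55 [36. 43. 46.]; 115 65 [34. 37. 42.]; 125 50 [35. 37. 39.]; 135 54 [34. 37. 39.]; 145 64 [33. 36. 39.]; 155 58 [32. 36. 39.]; 165 48 [40. 42. 44.]; 175 65 [32. 42. 45.]; 185 176 [-0. 16. 38.];
```

>>> {"method": "jog_arm", "body": {
  "rows": [
    [0,0,0.1,0],
    [0,0,0.1,0],
    [-0.3,0,0,0],
    [-0.3,0,0,0],
    [-0.3,0,0,0],
    [-0.3,0,0,0],
    [-0.3,0,0,0],
    [-0.3,0,0,0],
    [0,0,0,0]
  ]
}}

```text
t: 12.17
tool_pos: [569.3, -125.1, 34.0]
ee_rot: [3.141, -0.0, 1.843]
contact_force: [-0.6, 1.2, 4.7]
width: -0.0
gripper_force: 2.4
```

```bash
python3 prof.py
```

```text
t 12.17 hinge-e 87.0 s-off 0.0 z 34.0 rot [ 3.1410e+00 -1.0000e-04  1.8432e+00] Fe,Fs,Fz -1.4 -0.2 4.7 w -0.0
-15 1 [16. 16. 16.]; -5 29 [ 9. 16. 21.]; 5 1 [10. 10. 10.]; 15 15 [31. 32. 35.]; 25 14 [34. 35. 36.]; 35 17 [31. 35. 38.]; 45 23 [31. 34. 36.]; 55 25 [32. 35. 36.]; 65 27 [32. 35. 38.]; 75 53 [32. 35. 37.]; 85 70 [ 32.  36. 106.]; 95 158 [ 35. 105. 123.]; 105 78 [ 32.  35. 110.]; 115 29 [33. 39. 43.]; 125 84 [33. 37. 45.]; 135 58 [31. 34. 36.]; 145 49 [31. 34. 36.]; 155 38 [33. 35. 37.]; 165 54 [39. 41. 44.]; 175 67 [25. 42. 45.]; 185 171 [ 0. 17. 39.];
```

Flat under 5 N, and the leaf is already travelling under the lip with the finger. I push on to the ridge.

>>> {"method": "jog_arm", "body": {
  "rows": [
    [-0.3,0,0,0],
    [-0.3,0,0,0],
    [-0.3,0,0,0],
    [-0.3,0,0,0],
    [0,0,0,0]
  ]
}}

```text
t: 12.63
tool_pos: [572.5, -136.6, 33.9]
ee_rot: [3.141, 0.0, 1.843]
contact_force: [-0.3, 1.7, 5.2]
width: 0.1
gripper_force: 2.4
```

>>> {"method": "jog_arm", "body": {
  "rows": [
    [-0.15,0,0,0],
    [-0.15,0,0,0],
    [0,0,0,0]
  ]
}}

```text
t: 12.88
tool_pos: [573.1, -139.2, 33.8]
ee_rot: [3.142, -0.0, 1.843]
contact_force: [-1.2, 3.4, 4.9]
width: 0.1
gripper_force: 2.5
```

```bash
python3 prof.py
```

```text
t 12.88 hinge-e 101.6 s-off -0.2 z 33.8 rot [ 3.1415e+00 -1.0000e-04  1.8434e+00] Fe,Fs,Fz -3.6 -0.2 4.9 w 0.1
-15 1 [18. 18. 18.]; -5 32 [11. 17. 22.]; 5 1 [6. 6. 6.]; 15 18 [33. 35. 38.]; 25 22 [33. 34. 36.]; 35 18 [33. 34. 36.]; 45 22 [33. 35. 37.]; 55 19 [30. 34. 37.]; 65 24 [32. 34. 37.]; 75 26 [33. 35. 37.]; 85 42 [31. 34. 36.]; 95 59 [32. 35. 41.]; 105 105 [ 32.  98. 124.]; 115 124 [ 38. 102. 119.]; 125 84 [32. 37. 44.]; 135 50 [31. 34. 37.]; 145 62 [31. 34. 37.]; 155 39 [32. 34. 38.]; 165 59 [38. 41. 44.]; 175 65 [29. 41. 45.]; 185 172 [-1. 15. 38.];
```

>>> {"method": "jog_arm", "body": {
  "rows": [
    [-0.15,0,0,0],
    [-0.15,0,0,0],
    [0,0,0,0]
  ]
}}

```text
t: 13.18
tool_pos: [573.9, -142.2, 33.8]
ee_rot: [-3.142, 0.0, 1.843]
contact_force: [-0.9, 2.5, 5.3]
width: -0.2
gripper_force: 2.3
```

>>> {"method": "jog_arm", "body": {
  "rows": [
    [-0.1,0,0,0],
    [-0.1,0,0,0],
    [0,0,0,0]
  ]
}}

```text
t: 13.43
tool_pos: [574.4, -144.0, 33.8]
ee_rot: [-3.142, -0.0, 1.843]
contact_force: [-0.5, 3.3, 4.8]
width: 0.2
gripper_force: 3.3
```

```bash
python3 st.py
```

```text
t 13.43 hinge-e 106.6 s-off -0.2 z 33.8 rot [-3.1416e+00 -1.0000e-04  1.8434e+00] Fe,Fs,Fz -3.3 0.4 4.8 w 0.2
```

>>> {"method": "jog_arm", "body": {
  "rows": [
    [-0.1,0,0,0],
    [-0.1,0,0,0],
    [0,0,0,0]
  ]
}}

```text
t: 13.68
tool_pos: [574.2, -144.2, 33.4]
ee_rot: [-3.141, -0.003, 1.844]
contact_force: [-1.3, 10.1, 6.4]
width: 0.1
gripper_force: 6.7
```

```bash
python3 prof.py
```

```text
t 13.68 hinge-e 106.8 s-off -0.4 z 33.4 rot [-3.1413 -0.0035  1.8442] Fe,Fs,Fz -10.0 1.5 6.4 w 0.1
-15 0 ; -5 32 [11. 18. 24.]; 5 1 [8. 8. 8.]; 15 16 [30. 34. 37.]; 25 20 [33. 35. 39.]; 35 28 [32. 34. 39.]; 45 16 [32. 33. 36.]; 55 18 [33. 35. 37.]; 65 21 [33. 35. 36.]; 75 26 [32. 35. 37.]; 85 31 [32. 33. 37.]; 95 50 [33. 34. 37.]; 105 68 [ 33.  35. 102.]; 115 138 [ 42. 110. 125.]; 125 113 [ 33.  42. 103.]; 135 57 [32. 34. 37.]; 145 51 [31. 34. 35.]; 155 41 [31. 34. 37.]; 165 49 [40. 42. 44.]; 175 67 [38. 42. 45.]; 185 173 [-0. 14. 37.];
```

The stop is reached: 10 N with the ridge foot at about 117. I'll ease back, lift clear, and look.

>>> {"method": "jog_arm", "body": {
  "rows": [
    [0.3,0,0,0],
    [0.2,0,-0.3,0],
    [0,0,-1.0,0],
    [0,0,-2.5,0],
    [0,0,-4,0],
    [0,0,-4,0],
    [2,0,-2,0],
    [4,0,0,0],
    [4,0,0,0],
    [4,0,0,0]
  ]
}}

```text
t: 14.57
tool_pos: [535.7, -5.6, 173.0]
ee_rot: [3.14, 0.001, 1.842]
contact_force: [-0.4, 0.1, 0.6]
width: -0.1
gripper_force: 0.0
```

>>> {"method": "jog_arm", "body": {
  "rows": [
    [4,0,0,0],
    [4,0,0,0],
    [4,0,0,0],
    [2,0,0,0],
    [0,0,0,0],
    [0,0,0,0]
  ]
}}

```text
t: 15.07
tool_pos: [498.2, 129.3, 172.5]
ee_rot: [3.141, 0.001, 1.846]
contact_force: [-0.2, -0.4, -0.9]
width: 0.3
gripper_force: 0.0
```

```bash
python3 prof.py; python3 -c "
from h import *
f=viewer.grab_frame('top')
c=cv2.cvtColor(f['pixels'],cv2.COLOR_RGB2BGR)[165:285,255:385]; cv2.imwrite('pics/t4.png',cv2.resize(c,None,fx=5,fy=5,interpolation=cv2.INTER_CUBIC))"
```

```text
t 15.07 hinge-e -177.2 s-off 0.1 z 172.5 rot [3.1408e+00 7.0000e-04 1.8457e+00] Fe,Fs,Fz 0.3 -0.3 -0.9 w 0.3
-15 2 [17. 18. 18.]; -5 57 [12. 18. 23.]; 5 2 [ 5. 10. 15.]; 15 32 [32. 35. 37.]; 25 50 [32. 34. 37.]; 35 53 [33. 36. 38.]; 45 48 [33. 35. 38.]; 55 49 [32. 35. 38.]; 65 50 [34. 36. 39.]; 75 48 [32. 35. 38.]; 85 52 [34. 36. 39.]; 95 55 [35. 37. 40.]; 105 52 [35. 36. 39.]; 115 25 [37. 42. 46.]; 125 84 [36. 41. 48.]; 135 56 [36. 38. 40.]; 145 55 [35. 38. 41.]; 155 53 [36. 38. 42.]; 165 50 [40. 42. 45.]; 175 75 [27. 42. 44.]; 185 171 [-0. 14. 36.];
```

View pics/t4.png

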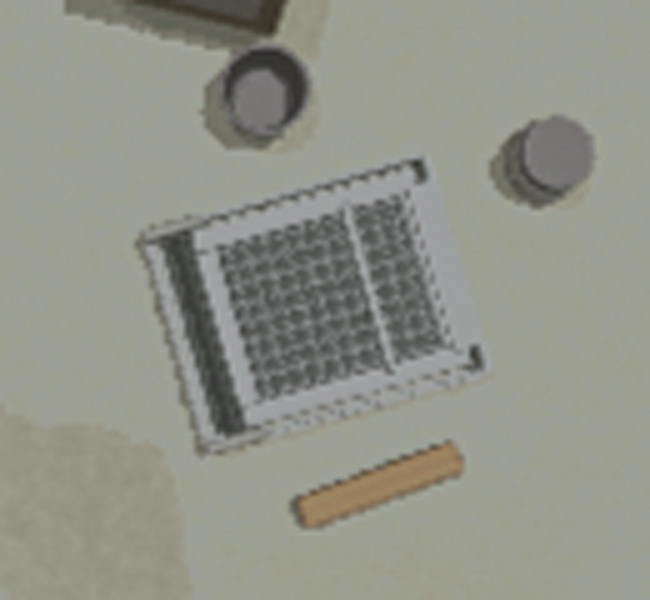

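The screen lies flat with its edge under the lip strip (410–480, 190–355). The hinge gap on the left (200,335) shows it is pushed home. The tray and its neighbours have not moved.

```bash
python3 -c "
from bench import hand_in
print(hand_in())"
```

```text
the job is handed in; nothing more can be done
None
```

The lint filter is closed and handed in at about 15 s: in the last picture the screen lies flat, tucked under the lip and staying shut with the arm clear, and the tray and bystanders look unmoved; on the first fold the hinge slid forward and the edge landed on the lip, so I drew it back and folded it again.

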